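# Weigh a flange on the counter balance

## Robot

A 6-joint arm with a two-finger parallel gripper is mounted at the origin on the work surface. World frame = base frame: x ahead of the robot, y to its left, z up, the work surface at z = 0. Lengths are in m, angles in degrees, forces in N, time in s.
With the tool pointing down it reaches from about 0.4 to 0.825 m from the base axis. Payload 7 kg.
Tool frame: the origin (TCP) lies at the very end of the fingers, on their centre line; the grasp point (between the pads) lies hold_point_z behind it (hold_point_z is the distance from the TCP to the grasp point, in m); z points along the fingers, y is the direction in which the jaws open and shut (so a half turn about z gives the same grasp; the last joint's range is limited). The gripper opens to 88 mm and grips with 3 to 60 N. Pads are 19 mm wide; open, the fingers measure 130 mm over their backs; the gripper's body (78 mm by 193 mm) begins 47 mm behind the grasp point.
Start: joints at [83.486, 20.546, 0.682, 0, -70.136, -16.507], TCP at [0.264, 0.621, 0.227] pointing down, gripper open.
Joint ranges: [-176.03, 176.03], [-82.01, 121.73], [-58.28, 71.71], [-173.87, 95.51], [-174.79, -0.11], [-173.66, 173.66]. Speed limits (degrees/s): [136.94, 136.94, 172.46, 180, 180, 180].

## Interface

Orientations are given as [roll, pitch, yaw] about the fixed x, y, z axes, in that order (R = Rz(yaw) Ry(pitch) Rx(roll)).
In Python, from plant import get_obs, snapshot, close_job, hold_point_z gives the robot as it stands. The module is installed in compiled form; this text tells all that it offers.
- The arm moves only by the tool jog_arm, never from a script. Its argument "commands" is a list of rows, each a list of 4 numbers: the shift along the world's x, y, z in mm, then the turn about the world's z in degrees. In form: [[x, y, z, turn], ...]. A call has exactly 10 rows; each row shifts and turns the commanded pose from where the row before left it; what a row does not reach is not made up. A row lasts 1/12 s, in which the tool goes at most 41.7 mm and 7.16 degrees, less where a joint would pass 70% of its speed; a pose out of reach is approached as far as the arm can. A call is refused whole if a number of a shift passes 41.7 or a number of a turn 7.16, either way. A call with a gripper value outside its range is refused whole. "fingers" is the finger opening in mm, from 0 to 87.6, set as the call begins (left out, the last holds). The fingers move at their own pace and stop on an object; the grip force is fixed at half the most. Time passes only in rows, so rows that do not move let the fingers close, or fill a call up. It gives the time, the measured TCP pose, the force and the opening at its end, in the units of the state.
- get_obs(): the state, without advancing time (a new reading comes with each control period).
- snapshot(name): name is "scene" or "top" or "wrist"; returns a dict with "image" (420x560x3 uint8, red, green, blue), "fov_y" (degrees; the focal length in pixels is half the picture's height over the tangent of half this angle, whatever the lens; pixels are square), "cx", "cy" (the principal point, pixels), "rvec" (rotation vector, rad) and "tvec" (3), from world to camera coordinates, as OpenCV has them; the wrist camera has in their place "mount" (4x4, takes a point from camera to tool coordinates, whose origin is the TCP and whose axes are the flange's). Camera axes: x right, y down, z forward; pixel columns grow to the right and rows downward; lengths in m; the calibration is good to about 2 mm. A picture is of the moment at which its call begins: read the wrist's pose just before it. There is no depth.
- close_job(): hands the job in, once; it reports no verdict.
The state is a dict: "clock": time; "joint_pos": joint angles; "qvel": joint speeds; "tau": joint torques, N m; "tool_pos": TCP position; "orientation": TCP orientation; "force": force on the tool from outside, world axes, zero at the start; "moment": the same for the moment, N m; "opening": finger opening in m.
Only numpy, scipy, OpenCV 4.12 (cv2) and the standard library are available. Lean on these libraries where they do the work, as an engineer would, in place of code of your own. Each camera call takes 0.05 s, during which the arm holds its last target.

## Task

Find the flange's weight on the balance: set weights from the pad, the 300 g one among them, upright on the empty pan, and slide the poise along its bar until the beam comes to rest level, with the robot clear of it; leave weights that are not needed standing on the pad, and the flange on its pan. The balance is delicate: set weights down softly, push the poise gently by its knob without squeezing it, never lean on the beam or pans, and leave everything else on the table alone.

Things in the scene. Friction and masses are not known exactly. Their poses are not given: they have to be found in the camera images.
- beam (a joint): tilt of the balance beam, rad. 0 = level (pans equally high, needle on the centre mark); negative = flange pan low, positive = weight pan low; stops at -0.12 and +0.12. Between the stops about 0.006 rad per gram of load difference. Settles in about 2 s once nothing touches it. A parallel linkage keeps the pans horizontal; where a load stands on a pan does not matter.
- poise (a joint): position of the sliding poise on its bar, m. 0 = middle, positive towards the weight pan; stops at -0.047 and +0.056; starts near -0.047. Each mm beyond 0 towards the weight pan acts as 1.73 g on that pan, each mm the other way as 1.73 g on the flange pan. It slides stiffly (about 1 N) and stays where it is left; pushing it rocks the beam, so let go to read the tilt.
- poise_knob (a point): middle of the upright knob of the poise (brass, round, 12 mm across; it stands 34 mm above a block 34 x 34 mm; this point is half-way, 17 mm above the block). The bar runs along the front (robot side) of the balance, parallel to the line of the pans and 108 mm in front of it. The knob leans with the beam.
- balance: equal-arm counter balance with a grey base 150 x 400 mm, 40 mm high; origin on the table under the middle of the beam; its +y axis points to the flange pan (150 mm away), -y to the weight pan (150 mm away), -x to the front where the poise bar is. A needle post 155 to 170 mm high stands at its middle.
- weight_pan_top (a point): centre of the top face of the round weight pan (132 mm across, rim 3 mm high), empty at the start. Its height is about 105 mm when level and 18 mm higher or lower at the stops; axes as the balance.
- part_pan_top (a point): centre of the top face of the flange pan, same size
- flange_center (a point): the part: a turned steel flange, disc 84 mm across and 10 mm thick with a hub 34 mm across, 28 mm high in all; this point is on its axis half-way up. It lies on its pan from the start and stays there. Its weight is unknown, between 375 and 590 g.
- w300_center (a point): 300 g weight: upright steel cylinder 40 mm across, 30 mm high, with a knob on top: neck 4 mm high, 10 mm across, then a head 16 mm across, 14 mm high (48 mm high in all). This point is on its axis half-way up (24 mm above its underside).
- w200_center (a point): 200 g weight, same form: cylinder 35 mm across, 27 mm high, same knob (45 mm in all). Point on its axis half-way up (22.5 mm).
- w100_center (a point): 100 g weight, same form: cylinder 28 mm across, 21 mm high, same knob (39 mm in all). Point on its axis half-way up (19.5 mm).
- pad: black rubber pad 270 x 100 mm, 5 mm thick, on which the three weights stand; origin at its underside's centre
- jar_a: bystander, leave alone: white jar, 64 mm across, 85 mm high; origin at its underside
- jar_b: bystander, leave alone: white jar with black cap, 56 mm across, 70 mm high; origin at its underside
- pot: bystander, leave alone: steel pot, 90 mm across, 80 mm high; origin at its underside
- spatula: bystander, leave alone: spatula 200 mm long lying along its x; origin at its underside
- collar: bystander, leave alone: steel collar, 44 mm across, 14 mm high; origin at its underside
- disc: bystander, leave alone: aluminium disc 70 mm across, 6 mm high; origin at its underside
- cup: bystander, leave alone: white cup, 70 mm across, 75 mm high; origin at its underside
Mind the look-alikes: they are no part of the job. What is shaped like the part that bears flange_center but red is not meant.

How it is judged (in metres and radians):
On the way:
1. the 300 g weight stands on the weight pan, let go (contact force between w300 and balance above 0.3 N and horizontal distance between w300_center and weight_pan_top below 0.066 m and contact force between the fingers and w300 below 0.05 N), for 0.2 s.
At the end, for the whole second after the job is handed in: The beam rests still and level within 0.025 rad; the 300 g weight stands on the weight pan, the other two on that pan or on the pad, all upright within 0.12 rad, those on the pan within 66 mm of its centre; the flange lies flat on its pan, within 40 mm of the centre (value of joint beam between -0.025 and 0.025 rad and velocity of joint beam between -0.02 and 0.02 rad/s and contact force between w300 and balance above 0.3 N and horizontal distance between w300_center and weight_pan_top below 0.066 m and ((contact force between w200 and balance above 0.3 N and horizontal distance between w200_center and weight_pan_top below 0.066 m) or (height (world z) of w200_center below 0.045 m and contact force between w200 and pad above 0.3 N)) and ((contact force between w100 and balance above 0.3 N and horizontal distance between w100_center and weight_pan_top below 0.066 m) or (height (world z) of w100_center below 0.045 m and contact force between w100 and pad above 0.3 N)) and angle between each of w300_center, w200_center, w100_center's own z axis and vertical below 0.12 rad and contact force between flange and balance above 2 N and horizontal distance between flange_center and part_pan_top below 0.04 m and angle between flange_center's own z axis and vertical below 0.1 rad); the robot touches nothing.
It fails at once if the hand bears on the balance (beam, poise, pans or base) with more than 10 N: leaning, squeezing, ramming a stop (contact force between the fingers and balance above 10 N).
It fails at once if a weight is slammed or pressed on the pan with more than 25 N (contact force between any of w300, w200, w100 and balance above 25 N).
It fails at once if the flange is touched by the robot (contact force between the fingers and flange above 0.5 N).
It fails at once if a bystander is shifted by more than 30 mm (distance of any of jar_a, jar_b, pot, spatula, collar, disc, cup from where it was at the start of the episode above 0.03 m).
It also fails if it takes over 72 s, if anything falls off the work surface, if the arm or the gripper's body presses on something with over 40 N, if the wrist force passes 120 N, or if a joint passes its speed limit or range.

## Working session

There is one attempt and no reset: what is moved stays moved. The work goes in short steps, Python scripts to look and compute and a tool call to move; the robot and the scene stay as the last step left them, time stands still between calls to the robot, and variables do not carry over. Pictures are saved under pics/ and viewed, and the job is handed in when it is done.

Besides the shell and the picture viewer there is one more tool, called after "Call:" as name(argument=value, ...), one argument or row to a line, values as JSON. jog_arm: Moves the arm, as the interface text tells. Its arguments: {"type":"object","properties":{"commands":{"type":"array","items":{"type":"array","items":{"type":"number"}}},"fingers":{"type":"number"}},"required":["commands"]}

```bash
mkdir -p pics; ls; cat > h.py <<'E'
import numpy as np, cv2, pickle
from plant import get_obs, snapshot, close_job, hold_point_z
def snap(n,save):
    o=get_obs(); s=snapshot(n); cv2.imwrite(f'pics/{save}.png',s['image'][:,:,::-1]); pickle.dump((o,s),open(f'pics/{save}.pkl','wb')); return o,s
def K(s):
    f=s['image'].shape[0]/2/np.tan(np.radians(s['fov_y'])/2); return f
def cam(o,s):
    if 'rvec' in s:
        R=cv2.Rodrigues(np.array(s['rvec'],float))[0]; t=np.array(s['tvec'],float).ravel()
        return R.T, -R.T@t
    from scipy.spatial.transform import Rotation as Ro
    Rt=Ro.from_euler('xyz',o['orientation'],degrees=True).as_matrix(); M=np.array(s['mount'])
    return Rt@M[:3,:3], Rt@M[:3,3]+np.array(o['tool_pos'])
def onplane(o,s,u,v,z):
    R,c=cam(o,s); f=K(s); d=R@np.array([(u-s['cx'])/f,(v-s['cy'])/f,1]); return c+d*(z-c[2])/d[2]
def proj(o,s,p):
    R,c=cam(o,s); q=R.T@(np.array(p)-c); f=K(s); return s['cx']+f*q[0]/q[2], s['cy']+f*q[1]/q[2]
def load(n): return pickle.load(open(f'pics/{n}.pkl','rb'))
E
python3 - <<'E'
from h import *
print(get_obs(), hold_point_z)
for n in ['scene','top','wrist']:
    o,s=snap(n,n+'0'); print(n,s['fov_y'],s['cx'],s['cy'],cam(o,s)[1])
E
```

```text
pics
{'clock': 0.0, 'joint_pos': array([ 8.34849448e+01,  2.05909160e+01,  6.32503967e-01, -1.85214661e-02,
       -7.01359797e+01, -1.65052303e+01]), 'qvel': array([ 0.02602856,  0.04253324, -0.00243487, -0.15652701,  0.06019688,
        0.08873133]), 'tau': array([ 1.37873467e-04, -5.82716703e+01,  2.93067563e+01,  6.99720472e+00,
        7.19439398e-03, -1.55749526e-04]), 'tool_pos': array([0.26382352, 0.62076548, 0.22562393]), 'orientation': array([ 1.79904551e+02, -1.01255020e-02, -2.30265848e+01]), 'force': array([ 0.37435118, -0.34317195,  0.48525517]), 'moment': array([ 0.01474138,  0.07136961, -0.00633392]), 'opening': 0.0875982057556645} 0.0188
scene 51.33261209018134 277.1411822290504 207.78886145730965 [1.27510754 0.15103712 1.0234136 ]
top 44.10669328887107 275.16545951007936 212.4814371098765 [0.51865338 0.01924394 1.36095694]
wrist 71.35973136048817 278.14162742186613 207.0677824384103 [0.33185914 0.59306827 0.3841023 ]
```

View pics/scene0.png

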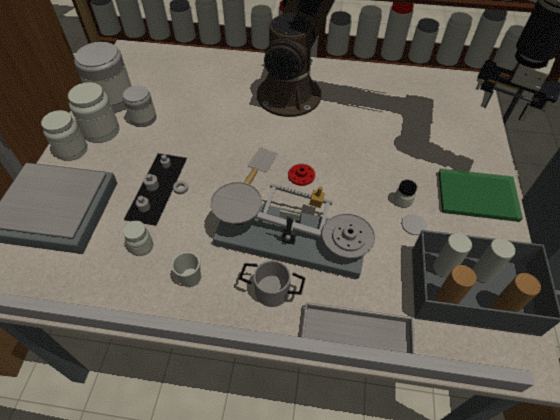

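View pics/top0.png

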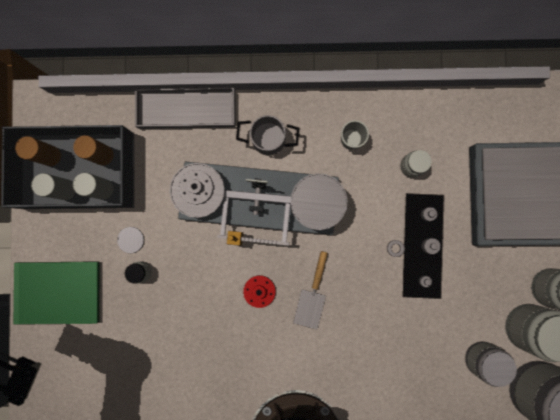

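View pics/wrist0.png

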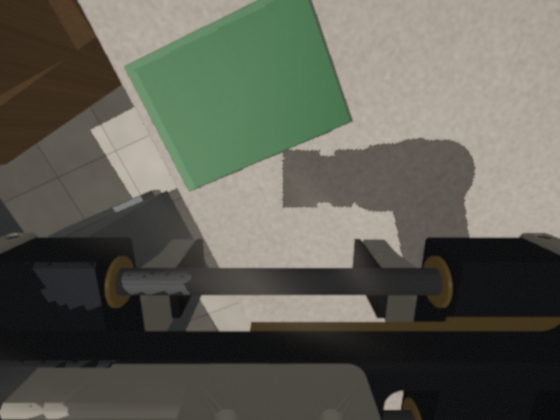

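```bash
python3 - <<'E'
from h import *
o,s=load('top0'); im=s['image'][:,:,::-1]
a=cv2.resize(im[180:310,380:460],None,fx=4.5,fy=4.5,interpolation=cv2.INTER_CUBIC)
b=cv2.resize(im[150:260,160:360],None,fx=4,fy=4,interpolation=cv2.INTER_CUBIC)
cv2.imwrite('pics/c1.png',a);cv2.imwrite('pics/c2.png',b)
o,s=load('scene0'); im=s['image'][:,:,::-1]
cv2.imwrite('pics/c3.png',cv2.resize(im[145:230,120:200],None,fx=7,fy=7,interpolation=cv2.INTER_CUBIC))
cv2.imwrite('pics/c4.png',cv2.resize(im[160:290,200:390],None,fx=4,fy=4,interpolation=cv2.INTER_CUBIC))
E
```

```text
(no output)
```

View pics/c1.png

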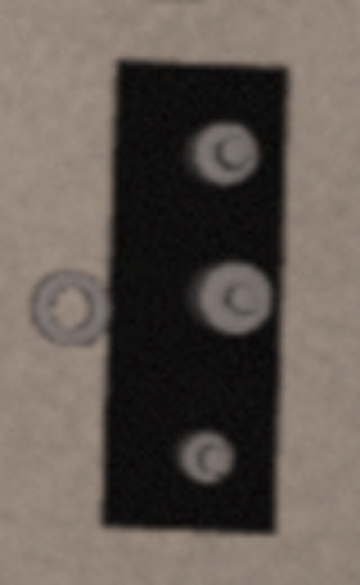

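View pics/c2.png

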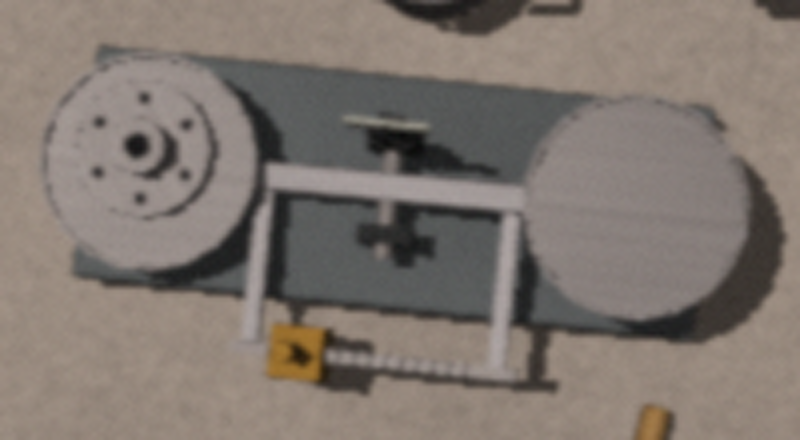

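View pics/c3.png

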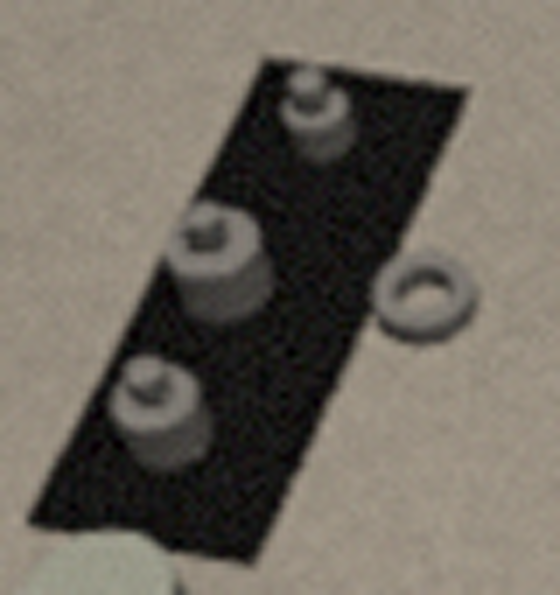

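View pics/c4.png

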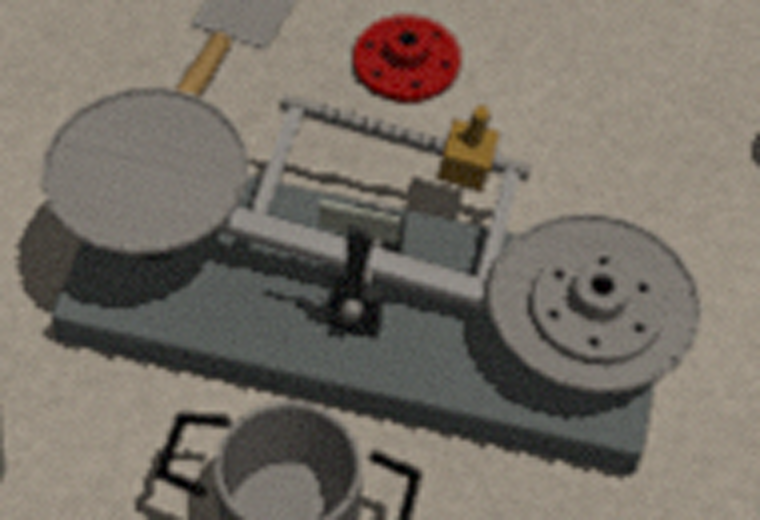

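```bash
python3 - <<'E'
from h import *
o,s=load('top0'); im=s['image']
g=cv2.cvtColor(im,cv2.COLOR_RGB2GRAY)
x0,y0=400,188
roi=g[195:297,406:442]; 
m=np.zeros_like(g); m[198:294,408:440]=(g[198:294,408:440]>85)
n,l,st,c=cv2.connectedComponentsWithStats(m)
for i in range(1,n):
    if st[i,4]>20: print(st[i],c[i])
pts={'w300':((237/4.5+380-.4,299/4.5+180-.4),.035),'w200':((226/4.5+379.6,154/4.5+179.6),.032),'w100':((207/4.5+379.6,457/4.5+179.6),.026)}
for k,((u,v),z) in pts.items(): print(k,u,v,onplane(o,s,u,v,z).round(4))
print('head300 top',onplane(o,s,242/4.5+379.6,298/4.5+179.6,.053).round(4))
# scene
o2,s2=load('scene0')
for k,((cx,cy),z) in {'w300':((215,243),.035),'w200':((158,398),.032),'w100':((315,115),.026)}.items():
    u,v=cx/7+119.6,cy/7+144.6; print('scene',k,u,v,onplane(o2,s2,u,v,z).round(4))
# balance from crop c2 (x4, off 160,150)
def t(cx,cy,z): return onplane(o,s,cx/4+159.6,cy/4+149.6,z).round(4)
for nm,a in {'base TL':(98,48,.04),'base BL':(74,276,.04),'base BR':(690,338,.04),'pan flange':(151,163,.087),'flange hub':(138,146,.115),'wpan':(640,208,.123),'block top':(298,350,.1),'knob top':(300,352,.13)}.items(): print(nm,t(*a))
for nm,(cx,cy,z) in {'wpan':(145,171,.123),'fpan':(593,302,.087),'knobtop':(482,112,.13),'blocktop':(470,137,.1)}.items():
    print('sc',nm,onplane(o2,s2,cx/4+199.6,cy/4+159.6,z).round(4))
E
```

```text
[424 208  13  13 117] [429.70940171 213.52136752]
[425 239  15  15 178] [431.96629213 245.79775281]
[421 277  10  10  71] [425.49295775 281.15492958]
w300 432.2666666666667 246.04444444444445 [ 0.4893 -0.3524  0.035 ]
w200 429.82222222222225 213.82222222222222 [ 0.5714 -0.3492  0.032 ]
w100 425.6 281.15555555555557 [ 0.4001 -0.3356  0.026 ]
head300 top [ 0.4902 -0.3501  0.053 ]
scene w300 150.31428571428572 179.31428571428572 [ 0.4913 -0.3494  0.035 ]
scene w200 142.17142857142858 201.45714285714286 [ 0.5729 -0.3471  0.032 ]
scene w100 164.6 161.0285714285714 [ 0.4055 -0.3342  0.026 ]
base TL [0.7144 0.2777 0.04  ]
base BL [0.5679 0.2939 0.04  ]
base BR [ 0.523  -0.0988  0.04  ]
pan flange [0.6354 0.236  0.087 ]
flange hub [0.6432 0.239  0.115 ]
wpan [ 0.6007 -0.063   0.123 ]
block top [0.5187 0.1448 0.1   ]
knob top [0.5175 0.1406 0.13  ]
sc wpan [ 0.6037 -0.0593  0.123 ]
sc fpan [0.6379 0.2377 0.087 ]
sc knobtop [0.5272 0.153  0.13  ]
sc blocktop [0.5252 0.147  0.1   ]
```

```bash
python3 - <<'E'
from h import *
A=load('top0');B=load('scene0')
def tri(p,q):
    r=[]
    for (o,s),(u,v) in ((A,p),(B,q)):
        R,c=cam(o,s); d=R@np.array([(u-s['cx'])/K(s),(v-s['cy'])/K(s),1]); r.append((c,d/np.linalg.norm(d)))
    (c1,d1),(c2,d2)=r
    t=np.linalg.lstsq(np.stack([d1,-d2],1),c2-c1,rcond=None)[0]
    a=c1+t[0]*d1;b=c2+t[1]*d2; return ((a+b)/2).round(4),np.linalg.norm(a-b).round(4)
T=lambda x,y:(x/4+159.6,y/4+149.6); S=lambda x,y:(x/4+199.6,y/4+159.6)
print('wpan',tri(T(640,208),S(145,171)));print('fpan',tri(T(151,163),S(593,302)))
print('block',tri(T(298,350),S(470,137)));print('hub',tri(T(138,146),S(603,284)))
for n in('top0','scene0'):
    o,s=load(n); print(proj(o,s,[.518,.147,.11]))
o,s=A; cv2.imwrite('pics/c5.png',cv2.resize(s['image'][225:250,215:255,::-1],None,fx=16,fy=16,interpolation=cv2.INTER_CUBIC))
o,s=B; cv2.imwrite('pics/c6.png',cv2.resize(s['image'][180:210,300:330,::-1],None,fx=18,fy=18,interpolation=cv2.INTER_CUBIC))
E
```

```text
wpan (array([ 0.6007, -0.0618,  0.1186]), np.float64(0.003))
fpan (array([0.6356, 0.2373, 0.0834]), np.float64(0.0014))
block (array([0.5186, 0.1463, 0.0917]), np.float64(0.0014))
hub (array([0.6431, 0.2397, 0.1156]), np.float64(0.0016))
(np.float64(232.76556743398172), np.float64(237.39684152347596))
(np.float64(317.6202818902647), np.float64(189.47584349511894))
```

View pics/c5.png

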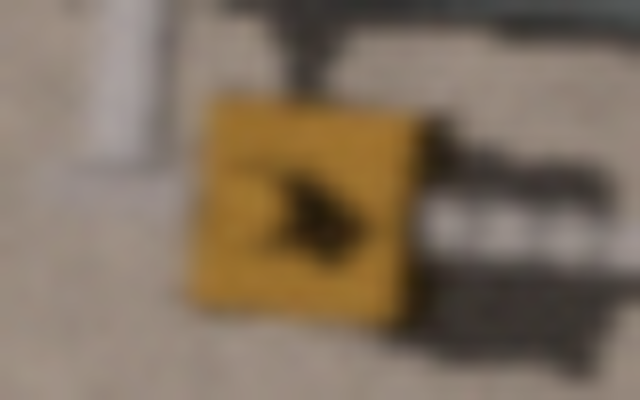

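View pics/c6.png

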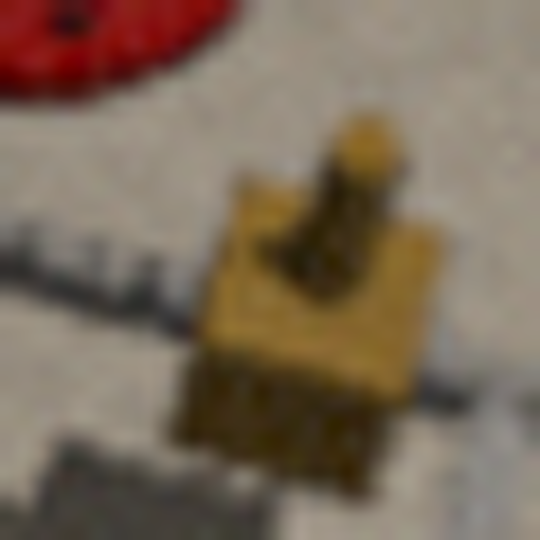

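Call:
jog_arm(
  commands=[
    [20,-35,0,1.63],
    [20,-35,0,1.63],
    [20,-35,0,1.63],
    [20,-35,0,1.63],
    [20,-35,0,1.63],
    [20,-35,0,1.63],
    [20,-35,0,1.63],
    [20,-35,0,1.63],
    [20,-35,0,1.63],
    [20,-35,0,1.63],
  ],
  fingers=60,
)

```text
clock: 0.98
tool_pos: [0.4644, 0.2693, 0.2267]
orientation: [-180.0, 0.0, -6.6]
force: [0.4, 0.1, 0.6]
opening: 0.06
```

Call:
jog_arm(
  commands=[
    [1,-35,0,0],
    [1,-35,0,0],
    [1,-35,0,0],
    [1,-35,0,0],
    [1,-35,0,0],
    [1,-35,0,0],
    [1,-35,0,0],
    [1,-35,0,0],
    [1,-35,0,0],
    [1,-35,0,0],
  ],
)

```text
clock: 1.82
tool_pos: [0.4735, -0.0804, 0.2267]
orientation: [-180.0, -0.0, -6.7]
force: [0.1, 0.3, -0.2]
opening: 0.0599
```

Call:
jog_arm(
  commands=[
    [2,-34,0,0],
    [2,-34,0,0],
    [2,-34,0,0],
    [2,-34,0,0],
    [2,-34,-20,0],
    [2,-34,-20,0],
    [2,-34,-20,0],
    [2,-34,-20,0],
    [0,0,0,0],
    [0,0,0,0],
  ],
)

```text
clock: 2.65
tool_pos: [0.4884, -0.352, 0.1441]
orientation: [-179.9, 0.2, -6.9]
force: [-0.5, 0.5, -0.2]
opening: 0.06
```

```bash
python3 - <<'E'
from h import *
o,s=snap('wrist','w1'); print(o['tool_pos'],o['orientation'],o['clock'],o['force'],o['opening'])
print('camera',cam(o,s)[1]); print(proj(o,s,[.4905,-.351,.035]),proj(o,s,[.4905,-.351,.053]))
E
```

```text
[ 0.488446   -0.3520201   0.14413506] [-179.94467186    0.24713875   -6.90841508] 2.65 [-0.4692425   0.50938848 -0.16132109] 0.059979546738477135
camera [ 0.56236194 -0.36043336  0.30217104]
(np.float64(277.61498684209704), np.float64(202.77877558825585)) (np.float64(277.56696349045785), np.float64(208.09056228193452))
```

View pics/w1.png

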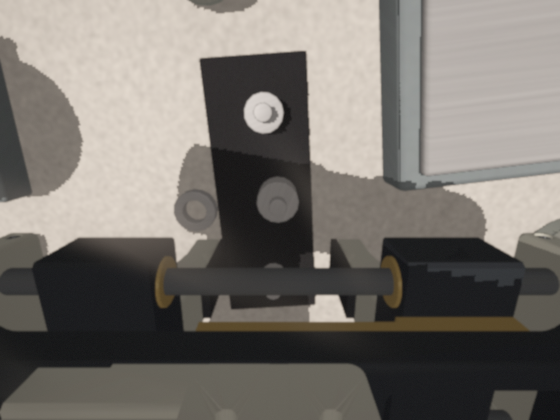

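Call:
jog_arm(
  commands=[
    [3,0.5,-25,0],
    [0,0,-25,0],
    [0,0,-25,0],
    [0,0,-20,0],
    [0,0,-15,0],
    [0,0,-10,0],
    [0,0,-7,0],
    [0,0,-4,0],
    [0,0,0,0],
    [0,0,0,0],
  ],
)

```text
clock: 3.53
tool_pos: [0.4936, -0.3503, 0.0164]
orientation: [180.0, -0.1, -6.7]
force: [0.6, -0.1, 0.2]
opening: 0.0598
```

Call:
jog_arm(
  commands=[
    [0,0,0,0],
    [0,0,0,0],
    [0,0,0,0],
    [0,0,0,0],
    [0,0,0,0],
    [0,0,0,0],
    [0,0,0,0],
    [0,0,0,0],
    [0,0,0,0],
    [0,0,0,0],
  ],
  fingers=30,
)

```text
clock: 4.37
tool_pos: [0.4933, -0.3505, 0.0161]
orientation: [180.0, -0.0, -6.7]
force: [-0.4, -0.2, 5.2]
opening: 0.0391
```

```bash
python3 - <<'E'
from h import *
o,s=load('w1')
im=s['image']
for nm,(u,v,z) in {'w200':(264,113,.032),'w300':(277.5,200,.035)}.items(): print(nm,onplane(o,s,u,v,z))
o=get_obs();print(o)
E
```

```text
w200 [ 0.57237461 -0.34894569  0.032     ]
w300 [ 0.49321029 -0.35122241  0.035     ]
{'clock': 4.3667, 'joint_pos': array([-1.69108899e+01,  2.60485162e+01, -2.20862046e+01,  2.46068234e-02,
       -4.18263164e+01,  1.00180407e+02]), 'qvel': array([ 0.00412486, -0.05292627, -0.03718782,  0.01255496, -0.00012416,
        0.01272485]), 'tau': array([ 6.52444605e-01, -5.39709377e+01,  1.97448009e+01,  4.07340199e+00,
        3.89941139e-01,  1.89438398e-02]), 'tool_pos': array([ 0.49325892, -0.35054768,  0.01605468]), 'orientation': array([ 1.79976950e+02, -3.54442017e-02, -6.71214496e+00]), 'force': array([-0.41480699, -0.24617304,  5.18949301]), 'moment': array([-0.21451652,  0.42792721, -0.04345317]), 'opening': 0.03914747879202155}
```

Call:
jog_arm(
  commands=[
    [0,0,10,0],
    [0,0,20,0],
    [0,0,35,0],
    [0,0,35,0],
    [0,0,35,0],
    [0,0,35,0],
    [6,14,0,0],
    [13,27,0,0],
    [13,27,0,0],
    [13,27,0,0],
  ],
)

```text
clock: 5.2
tool_pos: [0.5375, -0.254, 0.1856]
orientation: [-180.0, 0.0, -6.8]
force: [0.3, -0.1, -3.8]
opening: 0.0392
```

Call:
jog_arm(
  commands=[
    [13,27,0,0],
    [13,27,0,0],
    [13,27,0,0],
    [13,27,0,0],
    [13,27,0,0],
    [13,27,0,0],
    [13,27,0,0],
    [0,0,0,0],
    [0,0,0,0],
    [0,0,0,0],
  ],
)

```text
clock: 6.03
tool_pos: [0.6282, -0.0661, 0.1851]
orientation: [180.0, 0.1, -6.7]
force: [-0.4, -0.6, -3.9]
opening: 0.0392
```

```bash
python3 - <<'E'
from h import *
o,s=snap('wrist','w2'); print(o['tool_pos'],o['force'],o['opening'],o['clock'])
print(proj(o,s,[.602,-.062,.121]))
snap('scene','s2')
o,s=load('s2');cv2.imwrite('pics/s2c.png',cv2.resize(s['image'][120:290,180:400,::-1],None,fx=3.5,fy=3.5,interpolation=cv2.INTER_CUBIC))
E
```

```text
[ 0.62824107 -0.0660538   0.18505827] [-0.42034826 -0.64609916 -3.87321224] 0.03915082435558562 6.0333
(np.float64(277.7972433675203), np.float64(250.59136892102254))
```

View pics/w2.png

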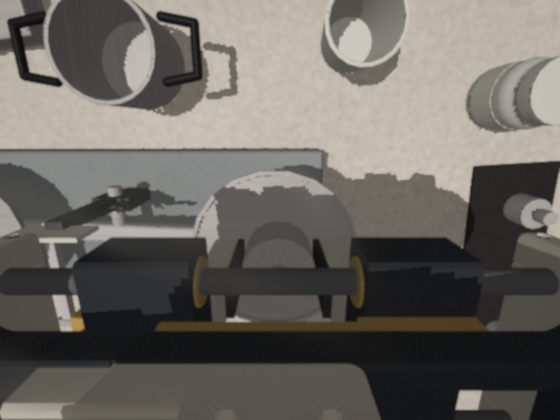

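View pics/s2c.png

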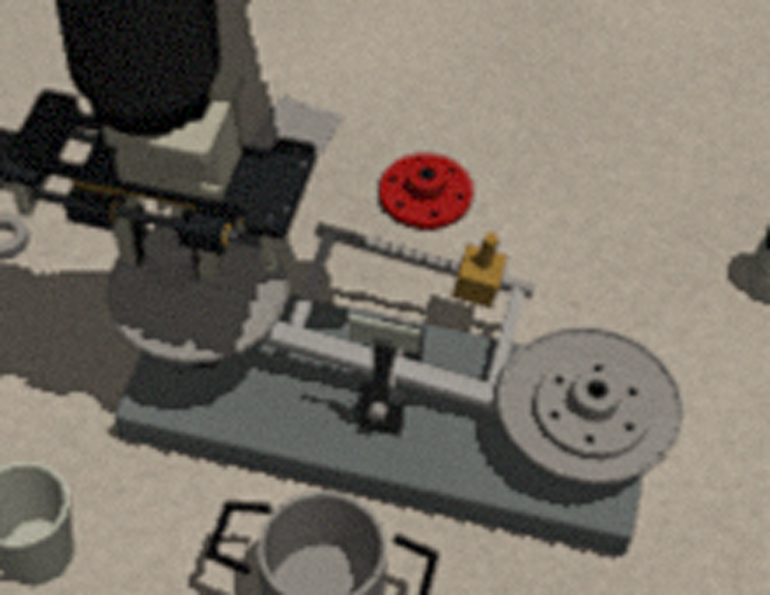

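Call:
jog_arm(
  commands=[
    [0,0,-12,0],
    [0,0,-12,0],
    [0,0,-10,0],
    [0,0,-6,0],
    [0,0,-3,0],
    [0,0,-2,0],
    [0,0,-2,0],
    [0,0,-2,0],
    [0,0,0,0],
    [0,0,0,0],
  ],
)

```text
clock: 6.97
tool_pos: [0.6291, -0.0662, 0.1368]
orientation: [-180.0, -0.0, -6.7]
force: [0.3, 0.1, -3.2]
opening: 0.0391
```

Call:
jog_arm(
  commands=[
    [0,0,-1,0],
    [0,0,-1,0],
    [0,0,-1,0],
    [0,0,-1,0],
    [0,0,-1,0],
    [0,0,0,0],
    [0,0,0,0],
    [0,0,0,0],
    [0,0,0,0],
    [0,0,0,0],
  ],
)

```text
clock: 7.8
tool_pos: [0.6292, -0.0662, 0.1318]
orientation: [-180.0, -0.0, -6.7]
force: [-0.9, 0.7, 2.3]
opening: 0.0391
```

Call:
jog_arm(
  commands=[
    [0,0,0,0],
    [0,0,0,0],
    [0,0,0,0],
    [0,0,0,0],
    [0,0,0,0],
    [0,0,0,0],
    [0,0,5,0],
    [0,0,15,0],
    [0,0,25,0],
    [0,0,25,0],
  ],
  fingers=54,
)

```text
clock: 8.63
tool_pos: [0.6285, -0.0664, 0.202]
orientation: [180.0, 0.1, -6.7]
force: [1.2, -0.8, 0.6]
opening: 0.0539
```

```bash
python3 - <<'E'
from h import *
o,s=snap('scene','s3'); print(o['tool_pos'],o['force'],o['opening'],o['clock'])
cv2.imwrite('pics/s3c.png',cv2.resize(s['image'][120:290,180:400,::-1],None,fx=3.5,fy=3.5,interpolation=cv2.INTER_CUBIC))
E
```

```text
[ 0.62847473 -0.06639465  0.20202541] [ 1.20126571 -0.77475878  0.62134931] 0.05392968975162112 8.6333
```

View pics/s3c.png

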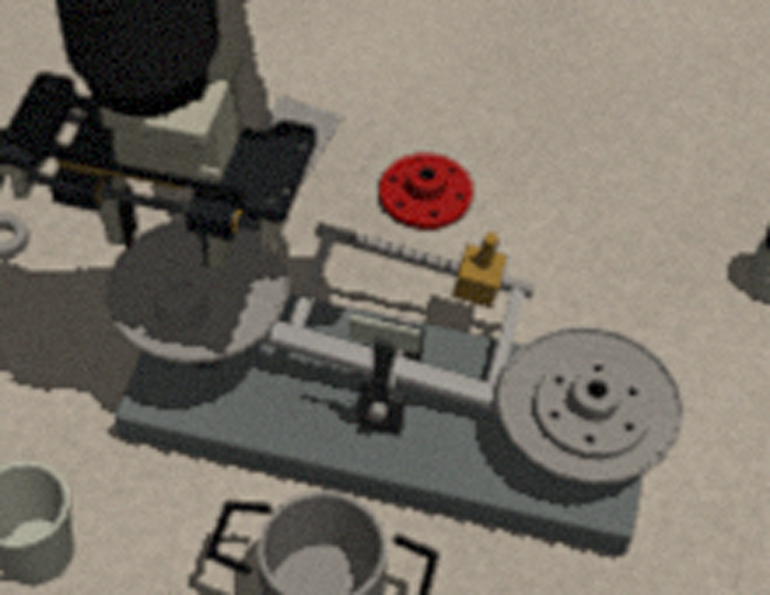

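```bash
python3 - <<'E'
from h import *
o,s=snap('wrist','w3')
b=load('s3')[1]['image'][170:230,205:270,::-1]
cv2.imwrite('pics/s3d.png',cv2.resize(np.clip(b.astype(float)*2,0,255).astype(np.uint8),None,fx=9,fy=9,interpolation=cv2.INTER_CUBIC))
E
```

```text
(no output)
```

View pics/w3.png

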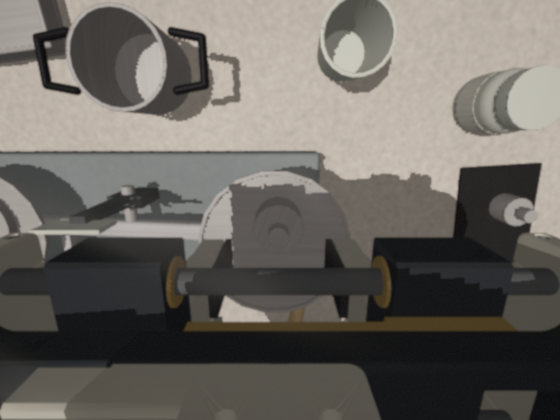

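View pics/s3d.png

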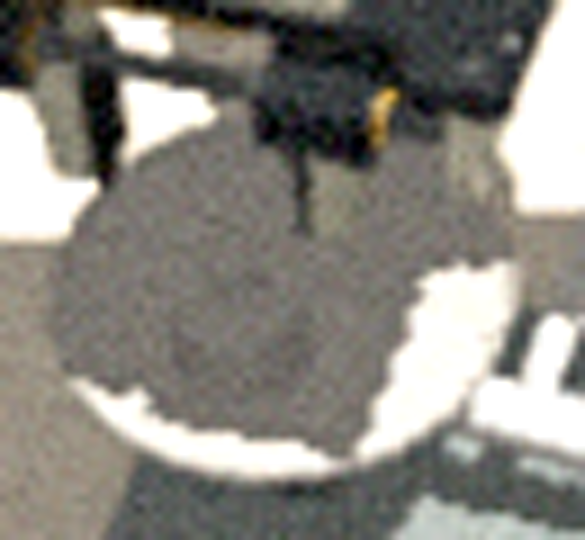

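Call:
jog_arm(
  commands=[
    [-3,-14,0,0],
    [-6,-30,0,0],
    [-6,-30,0,0],
    [-6,-30,0,0],
    [-6,-30,0,0],
    [-6,-30,0,0],
    [-6,-30,0,0],
    [-6,-30,-10,0],
    [-6,-30,-15,0],
    [-5,-28,-20,0],
  ],
)

```text
clock: 9.57
tool_pos: [0.5726, -0.3506, 0.1572]
orientation: [180.0, -0.1, -6.7]
force: [1.1, -0.3, -0.0]
opening: 0.0538
```

Call:
jog_arm(
  commands=[
    [0,0,-25,0],
    [0,0,-25,0],
    [0,0,-25,0],
    [0,0,-20,0],
    [0,0,-15,0],
    [0,0,0,0],
    [0,0,0,0],
    [0,0,0,0],
    [0,0,0,0],
    [0,0,0,0],
  ],
)

```text
clock: 10.4
tool_pos: [0.5737, -0.3485, 0.048]
orientation: [180.0, -0.1, -6.7]
force: [-0.1, -0.6, 0.1]
opening: 0.0541
```

```bash
python3 - <<'E'
from h import *
o,s=snap('wrist','w4');print(o['tool_pos'],o['force'],o['opening'],o['clock'])
print(proj(o,s,[.572,-.348,.05]),proj(o,s,[.572,-.348,.032]))
E
```

```text
[ 0.57371726 -0.34854336  0.04800701] [-0.10127779 -0.62561198  0.07951516] 0.05405113148196459 10.4
(np.float64(278.74746458232096), np.float64(258.623256557953)) (np.float64(278.6708554639671), np.float64(246.33852476838126))
```

View pics/w4.png

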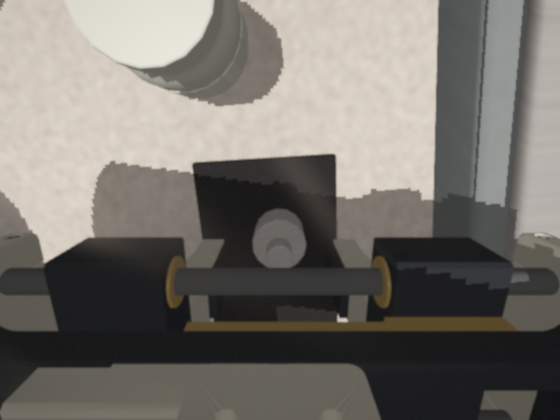

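Call:
jog_arm(
  commands=[
    [3,0,-15,0],
    [0,0,-12,0],
    [0,0,-6,0],
    [0,0,0,0],
    [0,0,0,0],
    [0,0,0,0],
    [0,0,0,0],
    [0,0,0,0],
    [0,0,0,0],
    [0,0,0,0],
  ],
)

```text
clock: 11.28
tool_pos: [0.5761, -0.3483, 0.0139]
orientation: [180.0, -0.0, -6.7]
force: [-0.3, 0.1, 0.2]
opening: 0.0543
```

Call:
jog_arm(
  commands=[
    [0,0,0,0],
    [0,0,0,0],
    [0,0,0,0],
    [0,0,0,0],
    [0,0,0,0],
    [0,0,0,0],
    [0,0,0,0],
    [0,0,0,0],
    [0,0,15,0],
    [0,0,30,0],
  ],
  fingers=25,
)

```text
clock: 12.12
tool_pos: [0.5729, -0.3469, 0.0545]
orientation: [-179.9, 0.5, -6.8]
force: [-0.1, -0.5, -2.1]
opening: 0.0344
```

Call:
jog_arm(
  commands=[
    [0,0,33,0],
    [0,0,33,0],
    [0,0,33,0],
    [0,15,30,0],
    [0,34,0,0],
    [0,34,0,0],
    [0,34,0,0],
    [0,34,0,0],
    [0,34,0,0],
    [0,34,0,0],
  ],
)

```text
clock: 12.95
tool_pos: [0.5753, -0.1276, 0.1872]
orientation: [-180.0, 0.0, -6.7]
force: [0.8, 0.3, -2.9]
opening: 0.0342
```

Call:
jog_arm(
  commands=[
    [0,34,0,0],
    [0,34,-10,0],
    [0,2,-12,0],
    [0,0,-12,0],
    [0,0,-10,0],
    [0,0,-6,0],
    [0,0,-4,0],
    [0,0,0,0],
    [0,0,0,0],
    [0,0,0,0],
  ],
)

```text
clock: 13.78
tool_pos: [0.5764, -0.0597, 0.1341]
orientation: [-180.0, -0.0, -6.8]
force: [0.3, -0.6, -1.3]
opening: 0.0343
```

Call:
jog_arm(
  commands=[
    [0,0,-1,0],
    [0,0,-1,0],
    [0,0,-1,0],
    [0,0,0,0],
    [0,0,0,0],
    [0,0,0,0],
    [0,0,0,0],
    [0,0,0,0],
    [0,0,0,0],
    [0,0,0,0],
  ],
)

```text
clock: 14.62
tool_pos: [0.5762, -0.0593, 0.1307]
orientation: [180.0, -0.0, -6.7]
force: [1.5, -1.0, 2.4]
opening: 0.0342
```

Call:
jog_arm(
  commands=[
    [0,0,0,0],
    [0,0,0,0],
    [0,0,0,0],
    [0,0,0,0],
    [0,0,0,0],
    [0,0,0,0],
    [0,0,5,0],
    [0,0,15,0],
    [0,0,25,0],
    [0,0,30,0],
  ],
  fingers=48,
)

```text
clock: 15.45
tool_pos: [0.5749, -0.0594, 0.2052]
orientation: [180.0, 0.2, -6.7]
force: [1.2, -0.7, -0.5]
opening: 0.048
```

```bash
python3 - <<'E'
from h import *
o,s=snap('scene','s5'); print(o['tool_pos'],o['force'],o['opening'],o['clock'])
cv2.imwrite('pics/s5c.png',cv2.resize(s['image'][120:290,180:400,::-1],None,fx=3.5,fy=3.5,interpolation=cv2.INTER_CUBIC))
E
```

```text
[ 0.57487314 -0.05944014  0.20523336] [ 1.1966674  -0.73681297 -0.46786338] 0.048013480070637 15.45
```

View pics/s5c.png

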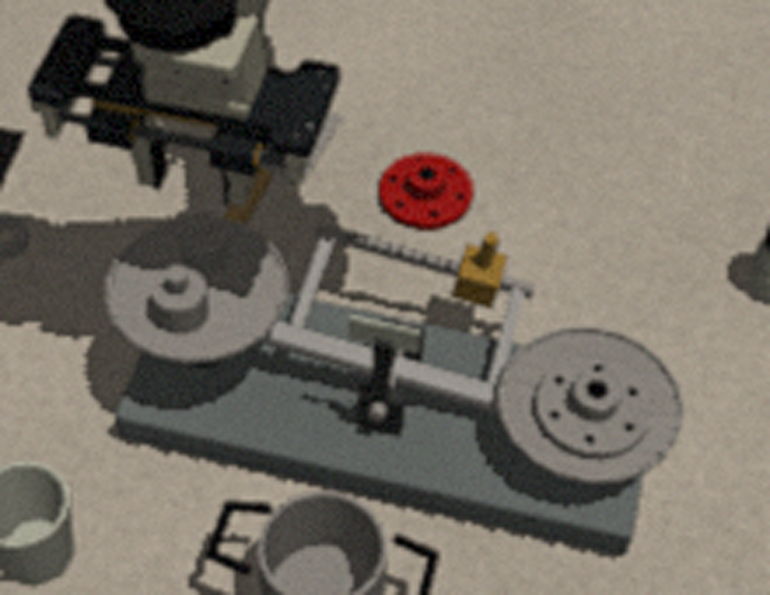

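Call:
jog_arm(
  commands=[
    [-3,10,0,0],
    [-8,28,0,0],
    [-8,28,0,0],
    [-8,28,0,0],
    [-8,28,0,0],
    [-8,28,0,0],
    [-8,28,-10,0],
    [-6,28,-15,0],
    [0,0,-20,0],
    [0,0,0,0],
  ],
  fingers=40,
)

```text
clock: 16.33
tool_pos: [0.5161, 0.1473, 0.1569]
orientation: [179.8, 0.3, -6.6]
force: [-1.2, 0.4, -0.3]
opening: 0.0399
```

```bash
python3 - <<'E'
from h import *
o,s=snap('wrist','w6'); print(o['tool_pos'],o['force'],o['opening'],o['clock'],o['orientation'])
print(proj(o,s,[.518,.150,.125]),proj(o,s,[.518,.147,.092]))
E
```

```text
[0.51611356 0.1472957  0.15693478] [-1.15054876  0.38292048 -0.34513051] 0.03992625292264832 16.3333 [179.8349298    0.29446169  -6.61477465]
(np.float64(274.7978216874433), np.float64(232.41176871648798)) (np.float64(278.8364096513453), np.float64(217.17194320283582))
```

View pics/w6.png

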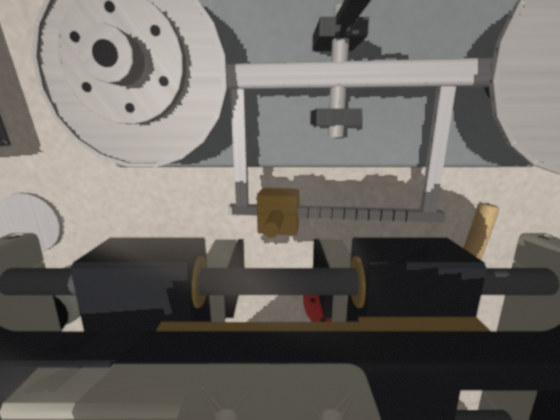

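Call:
jog_arm(
  commands=[
    [1,2,-12,0],
    [0,0,-12,0],
    [0,0,-10,0],
    [0,0,-8,0],
    [0,0,-5,0],
    [0,0,-2,0],
    [0,0,0,0],
    [0,0,0,0],
    [0,0,0,0],
    [0,0,0,0],
  ],
)

```text
clock: 17.22
tool_pos: [0.5203, 0.1489, 0.1121]
orientation: [-180.0, -0.0, -6.7]
force: [-0.4, -0.3, -0.8]
opening: 0.0402
```

```bash
python3 - <<'E'
from h import *
o,s=snap('scene','s7'); print(o['tool_pos'],o['force'],o['opening'],o['clock'],o['orientation'])
cv2.imwrite('pics/s7c.png',cv2.resize(s['image'][140:230,270:370,::-1],None,fx=6.5,fy=6.5,interpolation=cv2.INTER_CUBIC))
E
```

```text
[0.52026036 0.14885482 0.11206833] [-0.37616065 -0.29269871 -0.77447944] 0.040154149918735546 17.2167 [-1.79971055e+02 -3.88500034e-02 -6.71874009e+00]
```

View pics/s7c.png

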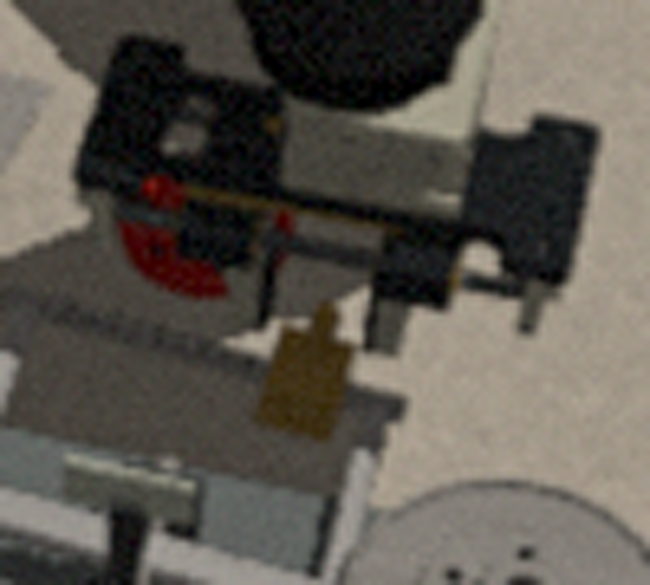

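Call:
jog_arm(
  commands=[
    [-0.3,-3,-3,0],
    [-0.3,-3,0,0],
    [-0.2,-2,0,0],
    [-0.2,-2,0,0],
    [-0.2,-2,0,0],
    [-0.2,-2,0,0],
    [-0.2,-2,0,0],
    [-0.35,-3,0,0],
    [-0.35,-3,0,0],
    [-0.35,-3,0,0],
  ],
)

```text
clock: 18.1
tool_pos: [0.5175, 0.1236, 0.1087]
orientation: [-180.0, -0.0, -6.7]
force: [0.2, 1.4, 1.1]
opening: 0.0399
```

Call:
jog_arm(
  commands=[
    [-0.35,-3,0,0],
    [-0.35,-3,0,0],
    [-0.35,-3,0,0],
    [-0.25,-2,0,0],
    [0,0,0,0],
    [0.9,8,0,0],
    [0,0,0,0],
    [0,0,0,0],
    [0,0,0,0],
    [0,0,0,0],
  ],
)

```text
clock: 18.93
tool_pos: [0.5168, 0.1208, 0.1084]
orientation: [180.0, 0.0, -6.7]
force: [0.0, -0.2, -0.0]
opening: 0.0399
```

```bash
cat > see.py <<'E'
from h import *
import sys
n=sys.argv[1]
o,s=snap('scene','s'+n); print(o['tool_pos'],o['force'],o['opening'],o['clock'])
a=cv2.resize(s['image'][150:280,200:380,::-1],None,fx=4.4,fy=4.4,interpolation=cv2.INTER_CUBIC)
cv2.imwrite(f'pics/s{n}c.png',a)
E
python3 see.py 8
```

```text
[0.51677693 0.1207539  0.10842042] [ 0.01633437 -0.23818103 -0.01732366] 0.039888302491093174 18.9333
```

View pics/s8c.png

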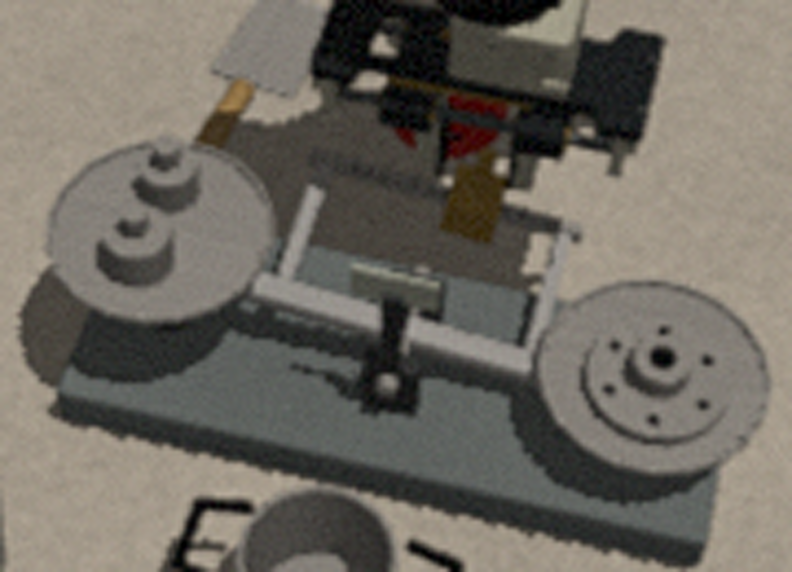

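```bash
cat > tilt.py <<'E'
from h import *
import sys
def hole(n):
    o,s=load(n); g=cv2.cvtColor(s['image'],cv2.COLOR_RGB2GRAY).astype(float)
    g=cv2.resize(g[215:260,325:375],None,fx=8,fy=8,interpolation=cv2.INTER_CUBIC)
    # flange outline-free: bore = darkest blob
    k=cv2.GaussianBlur(g,(0,0),8); y,x=np.unravel_index(k[60:300,60:340].argmin(),(240,280)); y+=60;x+=60
    w=np.clip(95-g,0,None); m=np.zeros_like(w); cv2.circle(m,(int(x),int(y)),20,1,-1); w*=m
    yy,xx=np.mgrid[:w.shape[0],:w.shape[1]]
    return np.array([(w*xx).sum()/w.sum()/8+325,(w*yy).sum()/w.sum()/8+215])
o,s=load('scene0'); a=np.array(proj(o,s,[.6431,.2397,.115-.018])); b=np.array(proj(o,s,[.6431,.2397,.115+.018])); d=(b-a)/.24
r=hole('scene0')
if __name__=='__main__':
  for n in sys.argv[1:]:
    h=hole(n); e=h-r; print(n,h.round(2),'tilt',(-.12+(e@d)/(d@d)).round(4),'perp',(e-(e@d)/(d@d)*d).round(2), 'px/rad',np.linalg.norm(d).round(1))
E
python3 tilt.py scene0 s2 s3 s5 s7 s8
```

```text
scene0 [350.52 231.35] tilt -0.12 perp [0. 0.] px/rad 34.5
s2 [350.59 231.35] tilt -0.1194 perp [0.06 0.01] px/rad 34.5
s3 [350.44 231.28] tilt -0.1184 perp [-0.1  -0.02] px/rad 34.5
s5 [350.51 231.29] tilt -0.1182 perp [-0.03 -0.01] px/rad 34.5
s7 [350.6  231.36] tilt -0.1195 perp [0.08 0.02] px/rad 34.5
s8 [350.59 231.36] tilt -0.1196 perp [0.06 0.02] px/rad 34.5
```

Call:
jog_arm(
  commands=[
    [-0.35,-3,0,0],
    [-0.35,-3,0,0],
    [-0.25,-2,0,0],
    [-0.25,-2,0,0],
    [-0.35,-3,0,0],
    [-0.35,-3,0,0],
    [-0.35,-3,0,0],
    [-0.35,-3,0,0],
    [-0.35,-3,0,0],
    [-0.35,-3,0,0],
  ],
)

```text
clock: 19.82
tool_pos: [0.5137, 0.0925, 0.1087]
orientation: [-180.0, -0.0, -6.7]
force: [0.6, 0.9, 0.1]
opening: 0.04
```

Call:
jog_arm(
  commands=[
    [-0.25,-2,0,0],
    [0,0,0,0],
    [1.2,10,0,0],
    [0,0,0,0],
    [0,0,0,0],
    [0,0,0,0],
    [0,0,0,0],
    [0,0,0,0],
    [0,0,0,0],
    [0,0,0,0],
  ],
)

```text
clock: 20.65
tool_pos: [0.5146, 0.1007, 0.1086]
orientation: [-180.0, 0.0, -6.7]
force: [0.6, -1.0, -0.3]
opening: 0.0398
```

```bash
python3 see.py 9; python3 tilt.py s9
```

```text
[0.5145554  0.10065063 0.10856581] [ 0.60856782 -1.00439288 -0.33327673] 0.03981496032270121 20.65
s9 [350.51 231.28] tilt -0.1178 perp [-0.03 -0.01] px/rad 34.5
```

View pics/s9c.png

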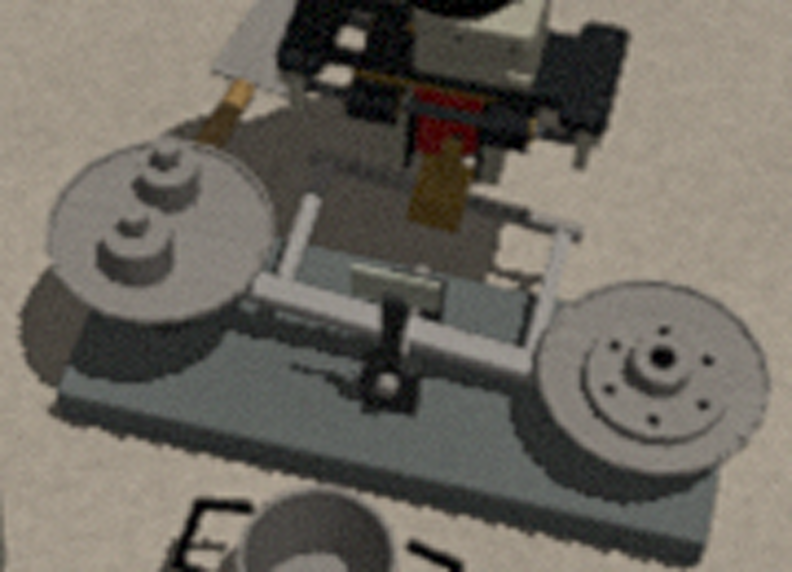

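Call:
jog_arm(
  commands=[
    [-0.35,-3,0,0],
    [-0.35,-3,0,0],
    [-0.25,-2,0,0],
    [-0.25,-2,0,0],
    [-0.35,-3,0,0],
    [-0.35,-3,0,0],
    [-0.35,-3,0,0],
    [-0.35,-3,0,0],
    [-0.35,-3,0,0],
    [-0.35,-3,0,0],
  ],
)

```text
clock: 21.53
tool_pos: [0.5114, 0.0725, 0.1087]
orientation: [-180.0, -0.0, -6.7]
force: [0.1, 1.6, 1.0]
opening: 0.04
```

Call:
jog_arm(
  commands=[
    [-0.35,-3,0,0],
    [0,0,0,0],
    [1.4,12,0,0],
    [0,0,0,0],
    [0,0,0,0],
    [0,0,0,0],
    [0,0,0,0],
    [0,0,0,0],
    [0,0,0,0],
    [0,0,0,0],
  ],
)

```text
clock: 22.37
tool_pos: [0.5123, 0.0816, 0.1086]
orientation: [180.0, 0.0, -6.7]
force: [-0.1, -0.0, 0.8]
opening: 0.04
```

```bash
python3 see.py 10; python3 tilt.py s10
```

```text
[0.51231207 0.08162744 0.10855035] [-0.12411155 -0.01652007  0.81713702] 0.039973939367758796 22.3667
s10 [350.87 229.9 ] tilt -0.0766 perp [0.01 0.  ] px/rad 34.5
```

View pics/s10c.png

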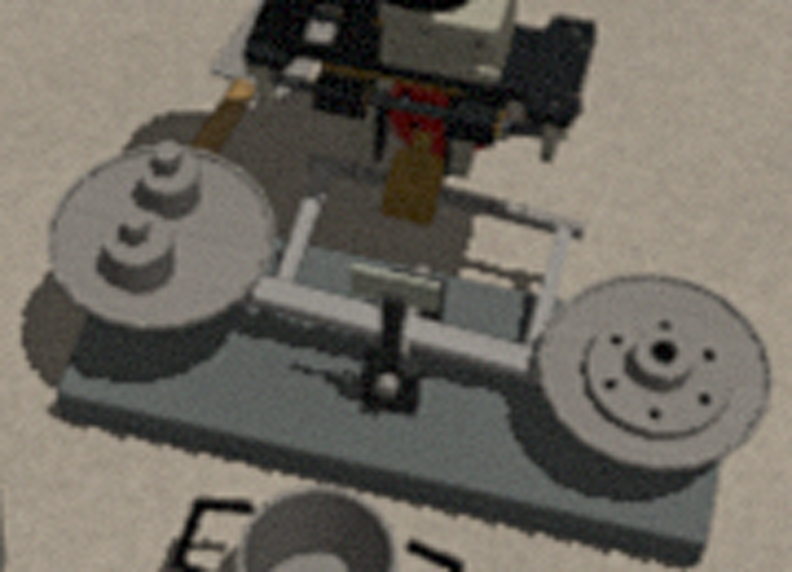

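Call:
jog_arm(
  commands=[
    [0,0,0,0],
    [0,0,0,0],
    [0,0,0,0],
    [0,0,0,0],
    [0,0,0,0],
    [0,0,0,0],
    [0,0,0,0],
    [0,0,0,0],
    [0,0,0,0],
    [0,0,0,0],
  ],
)

```text
clock: 23.25
tool_pos: [0.5123, 0.0817, 0.1086]
orientation: [180.0, -0.0, -6.7]
force: [0.1, -0.4, 0.6]
opening: 0.0399
```

```bash
python3 see.py 11; python3 tilt.py s11
```

```text
[0.51234302 0.08172044 0.10856107] [ 0.05538211 -0.40486084  0.56684396] 0.0399392309583267 23.25
s11 [350.52 231.27] tilt -0.1175 perp [-0.02 -0.01] px/rad 34.5
```

Call:
jog_arm(
  commands=[
    [-0.35,-3,0,0],
    [-0.35,-3,0,0],
    [-0.35,-3,0,0],
    [-0.25,-2,0,0],
    [-0.25,-2,0,0],
    [-0.25,-2,0,0],
    [-0.25,-2,0,0],
    [-0.25,-2,0,0],
    [-0.25,-2,0,0],
    [-0.25,-2,0,0],
  ],
)

```text
clock: 24.13
tool_pos: [0.5095, 0.0585, 0.1085]
orientation: [180.0, 0.0, -6.7]
force: [-0.2, 0.1, -0.4]
opening: 0.0399
```

Call:
jog_arm(
  commands=[
    [-0.25,-2,0,0],
    [-0.25,-2,0,0],
    [-0.25,-2,0,0],
    [0,0,0,0],
    [1.4,12,0,0],
    [0,0,0,0],
    [0,0,0,0],
    [0,0,0,0],
    [0,0,0,0],
    [0,0,0,0],
  ],
)

```text
clock: 24.97
tool_pos: [0.5101, 0.0646, 0.1085]
orientation: [180.0, 0.0, -6.7]
force: [-0.5, 0.4, 0.5]
opening: 0.0397
```

```bash
python3 see.py 12; python3 tilt.py s12
```

```text
[0.51012804 0.06462573 0.10853292] [-0.52202516  0.43637752  0.49341523] 0.039746075544912614 24.9667
s12 [351.73 226.31] tilt 0.0306 perp [0.01 0.  ] px/rad 34.5
```

Call:
jog_arm(
  commands=[
    [0,0,0,0],
    [0,0,0,0],
    [0,0,0,0],
    [0,0,0,0],
    [0,0,0,0],
    [0,0,0,0],
    [0,0,0,0],
    [0,0,0,0],
    [0,0,0,0],
    [0,0,0,0],
  ],
)

```text
clock: 25.85
tool_pos: [0.5102, 0.0647, 0.1086]
orientation: [180.0, 0.0, -6.7]
force: [0.2, 0.6, -0.6]
opening: 0.04
```

```bash
python3 see.py 13; python3 tilt.py s13
```

```text
[0.51017871 0.06472117 0.10856564] [ 0.18202239  0.63952893 -0.64955907] 0.04002529946586552 25.85
s13 [351.52 227.1 ] tilt 0.0068 perp [-0.01 -0.  ] px/rad 34.5
```

View pics/s13c.png

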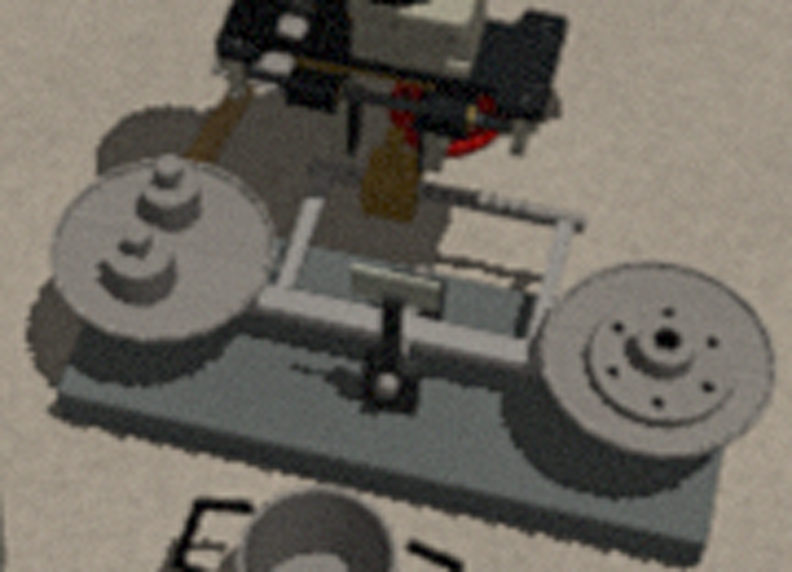

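Call:
jog_arm(
  commands=[
    [0,0,0,0],
    [0,0,0,0],
    [0,0,0,0],
    [0,0,0,0],
    [0,0,0,0],
    [0,0,0,0],
    [0,0,0,0],
    [0,0,0,0],
    [0,0,0,0],
    [0,0,0,0],
  ],
)

```text
clock: 26.73
tool_pos: [0.5102, 0.0647, 0.1086]
orientation: [180.0, -0.0, -6.7]
force: [-0.5, -1.2, 0.7]
opening: 0.0399
```

```bash
python3 see.py 14; python3 tilt.py s14
```

```text
[0.51019005 0.06472576 0.10855352] [-0.49610932 -1.23571914  0.69422206] 0.03994275900824446 26.7333
s14 [351.44 227.15] tilt 0.0047 perp [-0.08 -0.02] px/rad 34.5
```

Call:
jog_arm(
  commands=[
    [0,0,0,0],
    [0,0,0,0],
    [0,0,0,0],
    [0,0,0,0],
    [0,0,0,0],
    [0,0,0,0],
    [0,0,0,0],
    [0,0,0,0],
    [0,0,0,0],
    [0,0,0,0],
  ],
)

```text
clock: 27.62
tool_pos: [0.5102, 0.0647, 0.1086]
orientation: [-180.0, -0.0, -6.7]
force: [-0.7, 0.3, 0.2]
opening: 0.0399
```

```bash
python3 see.py 15; python3 tilt.py s15
```

```text
[0.51018943 0.06474648 0.10858729] [-0.6849504   0.29155469  0.1687496 ] 0.03991562821615998 27.6167
s15 [351.52 227.21] tilt 0.0037 perp [0.01 0.  ] px/rad 34.5
```

Call:
jog_arm(
  commands=[
    [0,0,5,0],
    [0,0,10,0],
    [0,0,20,0],
    [0,0,30,0],
    [0,0,30,0],
    [-10,0,20,0],
    [-10,0,0,0],
    [-10,0,0,0],
    [-10,0,0,0],
    [0,0,0,0],
  ],
)

```text
clock: 28.5
tool_pos: [0.4678, 0.0643, 0.2232]
orientation: [180.0, 0.1, -6.7]
force: [-0.6, -0.5, -0.8]
opening: 0.04
```

Call:
jog_arm(
  commands=[
    [0,0,0,0],
    [0,0,0,0],
    [0,0,0,0],
    [0,0,0,0],
    [0,0,0,0],
    [0,0,0,0],
    [0,0,0,0],
    [0,0,0,0],
    [0,0,0,0],
    [0,0,0,0],
  ],
)

```text
clock: 29.33
tool_pos: [0.4702, 0.0647, 0.2236]
orientation: [180.0, 0.0, -6.7]
force: [0.9, 0.3, 0.6]
opening: 0.0401
```

Call:
jog_arm(
  commands=[
    [0,0,0,0],
    [0,0,0,0],
    [0,0,0,0],
    [0,0,0,0],
    [0,0,0,0],
    [0,0,0,0],
    [0,0,0,0],
    [0,0,0,0],
    [0,0,0,0],
    [0,0,0,0],
  ],
)

```text
clock: 30.17
tool_pos: [0.4702, 0.0647, 0.2236]
orientation: [180.0, 0.0, -6.7]
force: [0.7, 0.6, 0.2]
opening: 0.0404
```

```bash
python3 see.py 16; python3 - <<'E'
from h import *
o,s=snap('wrist','w16')
o,s=snap('top','t16')
cv2.imwrite('pics/t16c.png',cv2.resize(s['image'][130:310,150:450,::-1],None,fx=2.6,fy=2.6,interpolation=cv2.INTER_CUBIC))
E
python3 see.py 17;python3 tilt.py s16 s17
```

```text
[0.47018557 0.06470206 0.22355217] [0.6789874  0.57378721 0.21882842] 0.04043548458319676 30.1667
[0.47018781 0.06471102 0.22356324] [ 0.60781496 -1.03963723 -0.34398604] 0.04040056509576172 30.3167
s16 [351.51 227.15] tilt 0.0055 perp [-0.01 -0.  ] px/rad 34.5
s17 [351.6  227.14] tilt 0.0063 perp [0.07 0.02] px/rad 34.5
```

View pics/s17c.png

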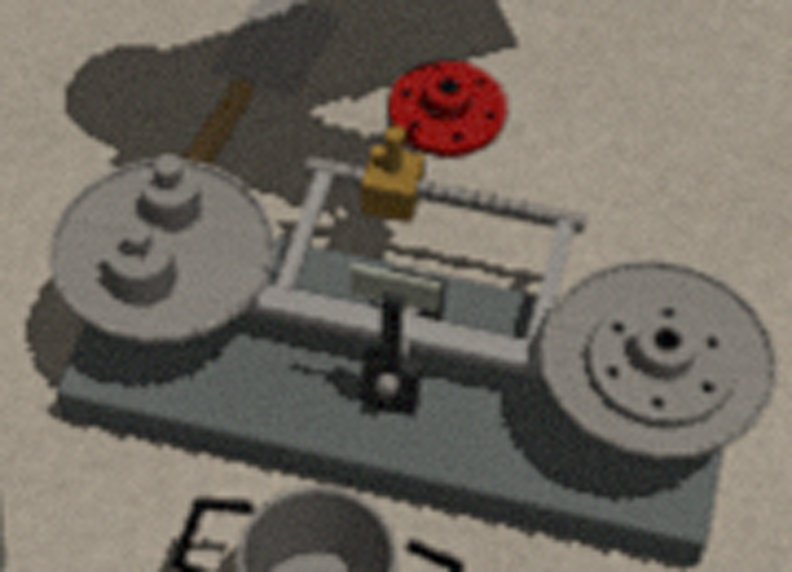

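View pics/w16.png

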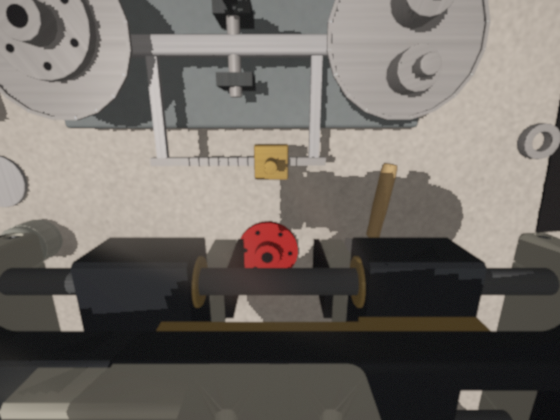

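View pics/t16c.png

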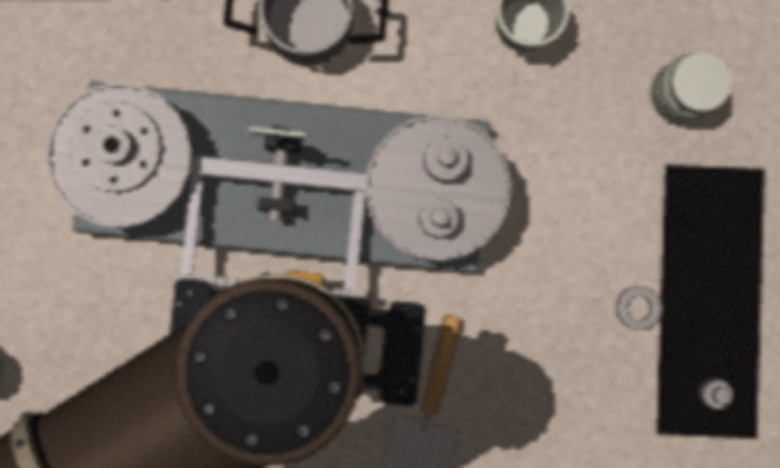

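```bash
python3 -c "
from plant import *
print(close_job(), get_obs()['clock'])"
```

```text
the job is handed in; nothing more can be done
the job is handed in; nothing more can be done
```

The beam came to rest level, and I handed the job in at about 30 s of the 72 s allowed. `close_job` gives no verdict.

**What I did:** I set the 300 g and 200 g weights upright on the weight pan and left the 100 g weight on the pad. I then pushed the poise by its knob, with open fingers, to about +32 mm. That puts the flange at roughly 555 g.

**Last checks:**
- **Beam:** six readings over the last 4.5 s gave a tilt of +0.004 to +0.007 rad, against a limit of 0.025. They rely on one camera measurement, scaled by the known −0.12 rad stop. I made no separate needle check.
- **Weights and flange:** the 300 g and 200 g weights stand upright on the pan, and the flange lies on its own pan.
- **Clearance:** the gripper is about 40 mm in front of the bar and 115 mm above the height it pushed from, touching nothing. The bystanders look undisturbed in the last pictures.

**Readings that disagreed:**
- A reading of −0.077 rad at about +20 mm on the poise was only the beam still swinging. It fell back to the stop, so I waited longer before trusting later readings.
- The wrist camera put the weights 3–5 mm further out in x than the fixed cameras did. I corrected the grasps by 3 mm.

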